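# Find the unbolted swing flap of the reject bin and hold it open

## Robot

A 7-joint arm with a two-finger parallel gripper is mounted at the origin on the work surface. World frame = base frame: x ahead of the robot, y to its left, z up, the work surface at z = 0. Lengths are in m, angles in rad, forces in N, time in s.
With the tool pointing down it reaches from about 0.425 to 0.875 m from the base axis. Payload 4.7 kg.
Tool frame: the origin (TCP) lies at the very end of the fingers, on their centre line; the grasp point (between the pads) lies 19 mm behind it; x points along the fingers, z is the direction in which the jaws open and shut, and the axes are right-handed (so a half turn about x gives the same grasp; the last joint's range is limited). The gripper opens to 87 mm and grips with 3 to 60 N. Pads are 19 mm wide; open, the fingers measure 117 mm over their backs; the gripper's body (75 mm by 190 mm) begins 51 mm behind the grasp point.
Start: joints at [1.32, 0.321, -0.07, 1.45, 0.023, 1.371, -0.057], TCP at [0.17, -0.627, 0.223] pointing down, gripper open.
Joint ranges: [-2.86, 2.86], [-0.3, 2.09], [-1.38, 1.24], [0.06, 2.45], [-1.56, 4.7], [0.09, 2.05], [-2.69, 2.69]. Speed limits (rad/s): [2.57, 2.57, 3.14, 3.14, 3.14, 3.14, 3.14].

## Interface

Orientations are given as a rotation vector (axis times angle).
In Python, from bench import * gives the robot as it stands.
- The arm moves only by the shell command python3 -m handwheel 'ROWS' [OPENING] [FORCE]. ROWS is JSON, a list of rows, each an object with "xyz": the shift along the world's x, y, z in cm, a list of three; "angular": the turn, a rotation vector about the world's x, y, z in degrees, a list of three. A call has 1 to 5 rows; each row shifts and turns the pose as measured when the row begins; what a row does not reach is not made up. A row lasts 1/12 s, in which the tool goes at most 41.7 mm and 7.16 degrees, less where a joint would pass 70% of its speed; a pose out of reach is approached as far as the arm can. A call with a gripper value outside its range is refused whole. OPENING is the finger opening in cm, from 0 to 8.7, set as the call begins (- or left out, the last holds). The fingers move at their own pace and stop on an object; FORCE is the grip in N (left out, the last holds). Time passes only in rows, so rows that do not move let the fingers close. It gives the time, the measured TCP pose, the force and the opening at its end, in the units of the state.
- get_state(): the state, without advancing time (a new reading comes with each control period).
- get_image(name): name is "scene" or "side" or "wrist"; returns a dict with "pixels" (384x512x3 uint8, blue, green, red), "K" (3x3 intrinsics, pixels), "cam_to_world" (4x4, takes a point from camera to world coordinates). Camera axes: x right, y down, z forward; pixel columns grow to the right and rows downward; lengths in m; the calibration is good to about 2 mm. The wrist camera is an equidistant fisheye: a pixel r from the principal point sees the ray r / f radians off the axis. A picture is of the moment at which its call begins. There is no depth.
- close_job(): hands the job in, once; it reports no verdict.
The state is a dict: "time": time; "joint_positions": joint angles; "qd": joint speeds; "joint_torque": joint torques, N m; "position": TCP position; "tool_rot": TCP orientation; "ft_force": force on the tool from outside, world axes, zero at the start; "torque": the same for the moment, N m; "grip_width": opening from 0.0 (shut) to 1.0 (fully open).
Only numpy, scipy, OpenCV 4.12 (cv2) and the standard library are available. Lean on these libraries where they do the work, as an engineer would, in place of code of your own. Each camera call takes 0.05 s, during which the arm holds its last target.

## Task

A grader at the coffee bench is about to sweep defective beans into the steel reject bin, whose four swing flaps look alike: three are bolted from inside and one is free. Press the front half of the flaps with your fingertips, one after another and without forcing the bolted ones, until you find the flap that tips inward; then push that flap wide open and finish while still holding it open with the fingertips. Pick nothing up, and leave the scoop, dish, jar and brush where they are.

Things in the scene. Friction and masses are not known exactly. Their poses are not given: they have to be found in the camera images.
- reject_bin: Stainless-steel bench-top reject bin, fixed: a box 150 mm deep (its x), 484 wide (its y), 120 high. Origin: centre of its underside; z up, -x its front with four drawer fronts. In its top, a row of four identical square swing flaps, each over its own empty pocket about 110 mm deep; their middles lie at y = +172.5 (flap_1), +57.5 (flap_2), -57.5 (flap_3), -172.5 mm (flap_4).
- flap_1 (a joint): Opening angle of flap 1 (rad): 0 shut and level, grows as its front edge goes down into the bin, 0.95 fully open at its stop. Three flaps rest on rubber-faced bolts and give under 0.1 rad, one is free: which one varies and cannot be seen. Pressed there, the free flap yields to 2-3 N, takes 3-4 N at 0.2 rad and 4-6 N near fully open; it springs shut when let go.
- flap_1_press (a point): Press point of flap 1: middle of its width, on its upper face, 35 mm behind its front edge; moves with the flap; axes as the bin's when shut. The flap is a steel pan 100 x 100 x 10 mm, upper face 1.5 mm below the rim, 3 mm gap around. Its pins (along y) lie 45 mm behind this point (+x), 5 mm below the face; behind them a 20 mm tail rises as the front goes down.
- flap_2 (a joint): Opening angle of flap 2 (rad), as for flap 1: 0 shut, 0.95 fully open. It is either bolted or the free one, with the same stiffness as described for flap 1.
- flap_2_press (a point): Press point of flap 2, an identical flap: middle of its width, on its upper face, 35 mm behind its front edge, 45 mm in front of its pins. When fingertips (about 20 mm deep in x) are pushed straight down here, the flap is about 0.3 rad open with the tips 10 mm below the shut face, 0.65 at 26 mm, 0.8 at 34 mm.
- flap_3 (a joint): Opening angle of flap 3 (rad), as for flap 1: 0 shut, 0.95 fully open. It is either bolted or the free one, with the same stiffness as described for flap 1.
- flap_3_press (a point): Press point of flap 3, an identical flap: middle of its width, on its upper face, 35 mm behind its front edge, 45 mm in front of its pins.
- flap_4 (a joint): Opening angle of flap 4 (rad), as for flap 1: 0 shut, 0.95 fully open. It is either bolted or the free one, with the same stiffness as described for flap 1.
- flap_4_press (a point): Press point of flap 4, an identical flap: middle of its width, on its upper face, 35 mm behind its front edge, 45 mm in front of its pins.
- scoop: Loose steel sample scoop with some beans, open tapered tray 200 x 100 x 38 mm, standing beside the bin at its -y end. Origin: centre of its underside. To be left alone.
- sample_dish: Loose round black sample dish with beans, 128 mm across, 36 mm high, beside the bin at its +y end. Origin: centre of its underside. To be left alone.
- sample_jar: Loose glass sample jar with steel lid, 68 mm across, 85 mm high, behind the bin (+x side). Origin: centre of its underside. To be left alone.
- bench_brush: Loose bench brush, 200 x 42 x 20 mm, lying in front of the bin (robot's side). Origin: on the bench under the middle of its length. To be left alone.

How it is judged:
By the outcome, as a careful person would: the job done as asked, in the order asked, and still so for the second after the job is handed in, while the arm keeps its last pose, push and grip.
It also fails if it takes over 48 s, if anything falls off the work surface, if the arm or the gripper's body presses on something with over 40 N, if the wrist force passes 120 N, or if a joint passes its speed limit or range.

## Working session

There is one attempt and no reset: what is moved stays moved. The work goes in short steps, Python scripts to look and compute and a shell command to move; the robot and the scene stay as the last step left them, time stands still between calls to the robot, and variables do not carry over. Pictures are saved under pics/ and viewed, and the job is handed in when it is done.

```bash
mkdir -p pics; ls; python3 - <<'E'
from bench import *
import cv2
s=get_state()
print({k:s[k] for k in('time','position','tool_rot','ft_force','grip_width')})
for n in("scene","side"):
    d=get_image(n); cv2.imwrite(f"pics/{n}0.png",d["pixels"]); print(n,d["K"],d["cam_to_world"])
E
```

```text
pics
{'time': 0.0, 'position': array([ 0.16993587, -0.62681874,  0.22146093]), 'tool_rot': array([ 1.01303967,  1.32455395, -1.01122221]), 'ft_force': array([ 0.03263437, -0.06274992,  0.10667943]), 'grip_width': 1.0004070416531408}
scene [[411.97149281   0.         255.75229072]
 [  0.         411.97149281 196.31273404]
 [  0.           0.           1.        ]] [[-0.36395608  0.5523891  -0.74993483  1.45290014]
 [ 0.93115868  0.1968608  -0.30690281  0.35720495]
 [-0.02189699 -0.81000747 -0.58601059  0.79484593]
 [ 0.          0.          0.          1.        ]]
side [[437.65061414   0.         260.2548301 ]
 [  0.         437.65061414 188.57432678]
 [  0.           0.           1.        ]] [[-0.70684767 -0.32236364  0.62964122 -0.1545474 ]
 [-0.70701278  0.35008503 -0.61447001  0.72193994]
 [-0.02234518 -0.87950108 -0.475372    0.66721247]
 [ 0.          0.          0.          1.        ]]
```

View pics/scene0.png

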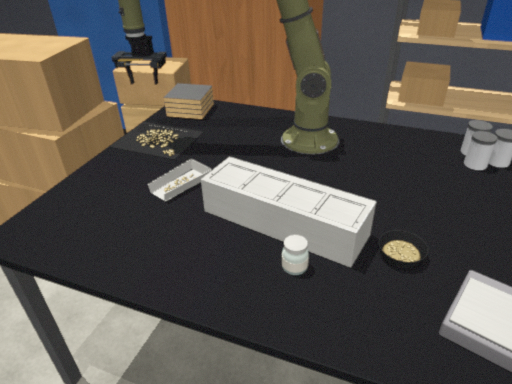

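View pics/side0.png

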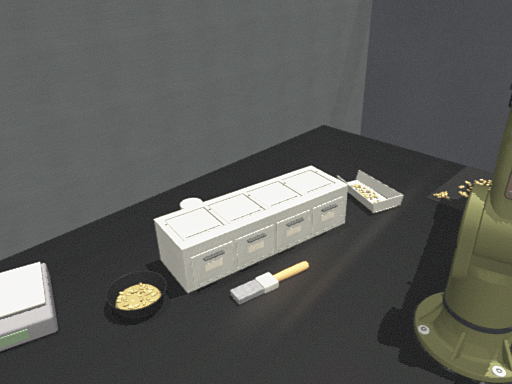

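The scene picture shows the bin top spanning about (203,165)-(371,250). The side picture shows its front from (160,215) to (348,180). I'll enlarge both.

```bash
python3 - <<'E'
import cv2
a=cv2.imread("pics/scene0.png")[150:280,190:390]; cv2.imwrite("pics/scene0c.png",cv2.resize(a,None,fx=4,fy=4,interpolation=cv2.INTER_CUBIC))
a=cv2.imread("pics/side0.png")[160:310,150:360]; cv2.imwrite("pics/side0c.png",cv2.resize(a,None,fx=3.8,fy=3.8,interpolation=cv2.INTER_CUBIC))
E
```

```text
(no output)
```

View pics/scene0c.png

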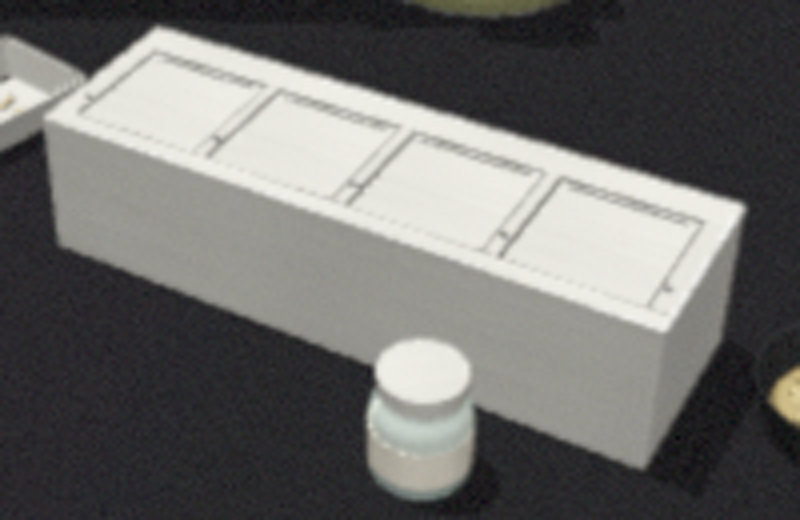

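View pics/side0c.png

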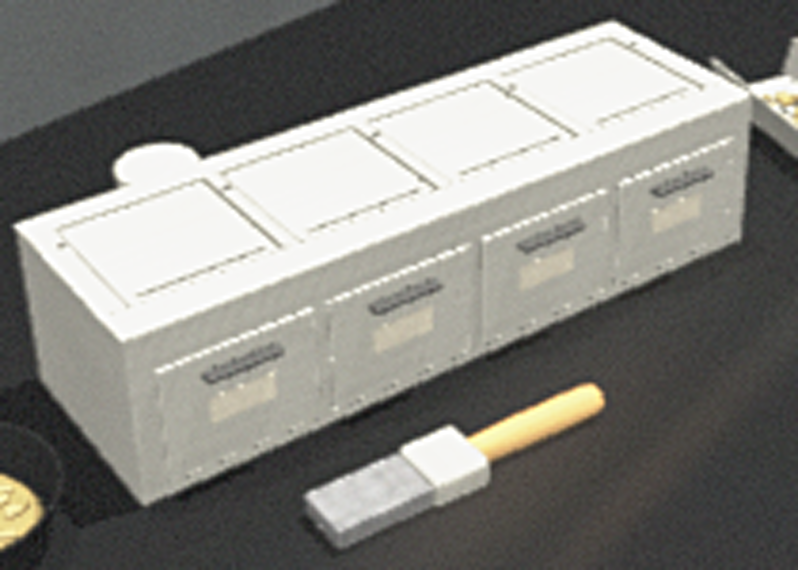

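```bash
cat > h.py <<'E'
import numpy as np, cv2
from scipy.spatial.transform import Rotation as R
def proj(P,d):
    M=np.linalg.inv(d["cam_to_world"]); p=(M[:3,:3]@np.asarray(P).T).T+M[:3,3]
    q=(d["K"]@p.T).T; return q[:,:2]/q[:,2:]
E
python3 - <<'E'
from bench import *
from h import *
from scipy.optimize import least_squares
f,b,l,r=-.075,.075,.242,-.242
o={"scene":[((f,r,.12),157,27),((b,r,.12),45,118),((b,l,.12),667,330),((f,l,.12),743,208),((b,r,0),60,245),((b,l,0),643,467),((f,l,0),722,340)],
"side":[((f,l,.12),127,343),((b,l,.12),15,228),((b,r,.12),615,22),((f,r,.12),750,95),((f,l,0),145,502),((f,r,0),738,238),((b,l,0),42,382)]}
cr={"scene":(4,190,150),"side":(3.8,150,160)}
D={n:get_image(n) for n in o}
def res(p):
    out=[]
    for n in o:
        P=np.array([c[0] for c in o[n]])
        W=R.from_euler('z',p[2]).apply(P)+[p[0],p[1],p[3]]
        s,u,v=cr[n]; px=np.array([[(c[1]+.5)/s+u-.5,(c[2]+.5)/s+v-.5] for c in o[n]])
        out.append((proj(W,D[n])-px).ravel())
    return np.concatenate(out)
s=least_squares(res,[.6,0,0,0],loss='soft_l1'); p=s.x; print(p,np.degrees(p[2])); print(res(p).reshape(-1,2).round(1).tolist())
for i,y in enumerate([.1725,.0575,-.0575,-.1725]):
    print(i+1,(R.from_euler('z',p[2]).apply([-.015-.0+0,y,.1185])+[p[0],p[1],0]).round(4))
st=get_state(); print(R.from_rotvec(st["tool_rot"]).as_matrix().round(3))
E
```

```text
[ 5.31137733e-01  6.73367004e-02 -1.74713827e-01  2.47282489e-04] -10.010364930857378
[[-0.1, 0.3], [-0.5, -0.2], [-0.4, -0.0], [0.0, -0.9], [-0.5, -0.1], [0.1, 0.2], [-0.9, -0.5], [-1.3, 0.1], [-0.1, -0.3], [-1.0, -0.1], [0.7, -0.1], [-0.2, 2.0], [0.7, 0.5], [-0.5, 0.1]]
1 [0.5464 0.2398 0.1185]
2 [0.5264 0.1266 0.1185]
3 [0.5064 0.0133 0.1185]
4 [ 0.4864 -0.0999  0.1185]
[[-0.     0.965  0.262]
 [ 0.001  0.262 -0.965]
 [-1.    -0.    -0.001]]
```

```bash
python3 - <<'E'
from bench import *
from h import *
d=get_image("scene"); T=d["cam_to_world"]
for u,v in [(153,52),(268,85),(278,90),(400,128),(415,132),(545,172),(560,178),(704,220),(83,112),(650,305),(503,255),(352,200)]:
    px=np.array([(u+.5)/4+189.5,(v+.5)/4+149.5,1]); r=T[:3,:3]@np.linalg.inv(d["K"])@px
    P=T[:3,3]+r*(.119-T[2,3])/r[2]
    print(u,v,R.from_euler('z',.1747).apply(P-[.5311,.0673,0]).round(4))
E
python3 -m handwheel '[{"xyz":[3,4,0],"angular":[0,0,-6]},{"xyz":[3,4,0],"angular":[0,0,-6]},{"xyz":[2,3.5,0],"angular":[0,0,-6]},{"xyz":[2,3.5,0],"angular":[0,0,-6]},{"xyz":[2,3.5,0],"angular":[0,0,-1]}]' 0 10
```

```text
153 52 [-0.0445 -0.2246  0.119 ]
268 85 [-0.0476 -0.12    0.119 ]
278 90 [-0.0452 -0.1096  0.119 ]
400 128 [-0.0448 -0.005   0.119 ]
415 132 [-0.0455  0.007   0.119 ]
545 172 [-0.0457  0.1094  0.119 ]
560 178 [-0.0441  0.1214  0.119 ]
704 220 [-0.0468  0.2245  0.119 ]
83 112 [ 0.0528 -0.2214  0.119 ]
650 305 [0.0555 0.225  0.119 ]
503 255 [0.055  0.1234 0.119 ]
352 200 [0.0506 0.0075 0.119 ]
time: 0.67
position: [0.277, -0.4507, 0.2186]
tool_rot: [1.361, 1.107, -1.368]
ft_force: [0.6, 0.6, 0.5]
grip_width: 0.709
```

```bash
python3 -m handwheel '[{"xyz":[2.2,3.4,0]},{"xyz":[2.2,3.4,0]},{"xyz":[2.2,3.5,0]},{"xyz":[2.2,3.5,0]},{"xyz":[2.2,3.5,0]}]'
python3 -m handwheel '[{"xyz":[2.2,3.4,0]},{"xyz":[2.2,3.4,0]},{"xyz":[2.2,3.5,0]},{"xyz":[1,2,0]},{"xyz":[0,0,0]}]'
python3 - <<'E'
from bench import *
from h import *
st=get_state(); print(R.from_rotvec(st["tool_rot"]).as_matrix().round(3), (np.array([.489,-.1,.135])-st["position"]).round(4),st["ft_force"])
E
```

```text
[[-0.006  0.978 -0.21 ]
 [ 0.002 -0.21  -0.978]
 [-1.    -0.006 -0.   ]] [ 0.212   0.3507 -0.0836] [0.60506792 0.61163828 0.52176287]schema error: expected keys xyz, angular
schema error: expected keys xyz, angular
```

```bash
python3 -m handwheel '[{"xyz":[2,3.4,0],"angular":[0,0,1]},{"xyz":[2,3.4,0],"angular":[0,0,1]},{"xyz":[2.1,3.5,0],"angular":[0,0,0]},{"xyz":[2.1,3.5,0],"angular":[0,0,0]},{"xyz":[2.1,3.5,0],"angular":[0,0,0]}]'
python3 -m handwheel '[{"xyz":[2.1,3.5,0],"angular":[0,0,0]},{"xyz":[2.1,3.5,-1],"angular":[0,0,0]},{"xyz":[2.1,3.5,-2],"angular":[0,0,0]},{"xyz":[1,1.7,-1],"angular":[0,0,0]},{"xyz":[0,0,0],"angular":[0,0,0]}]'
python3 - <<'E'
from bench import *
from h import *
st=get_state(); print(R.from_rotvec(st["tool_rot"]).as_matrix().round(3), (np.array([.489,-.1,.135])-st["position"]).round(4),st["ft_force"])
E
```

```text
time: 1.08
position: [0.3812, -0.2709, 0.2189]
tool_rot: [1.335, 1.123, -1.344]
ft_force: [1.0, -0.3, 0.2]
grip_width: 0.326
time: 1.5
position: [0.457, -0.1399, 0.1829]
tool_rot: [1.328, 1.123, -1.328]
ft_force: [-0.6, 0.5, 0.1]
grip_width: 0.019
[[ 0.002  0.987 -0.163]
 [-0.003 -0.163 -0.987]
 [-1.     0.003  0.003]] [ 0.032   0.0399 -0.0479] [-0.5690434   0.50313029  0.08165695]
```

```bash
python3 -m handwheel '[{"xyz":[1.6,2,-1.5],"angular":[0,0,0]},{"xyz":[1.6,2,-1.5],"angular":[0,0,0]},{"xyz":[0,0,-1],"angular":[0,0,0]},{"xyz":[0,0,0],"angular":[0,0,0]},{"xyz":[0,0,0],"angular":[0,0,0]}]'
python3 - <<'E'
from bench import *
from h import *
st=get_state(); print((np.array([.489,-.1,.135])-st["position"]).round(4),st["ft_force"])
for n in("side","scene"):
    d=get_image(n);u=proj([st["position"]],d)[0];a,b=int(u[0])-100,int(u[1])-80
    cv2.imwrite(f"pics/{n}1.png",cv2.resize(d["pixels"][b:b+150,a:a+200],None,fx=4,fy=4,interpolation=cv2.INTER_CUBIC))
E
```

```text
time: 1.92
position: [0.4897, -0.1003, 0.1425]
tool_rot: [1.326, 1.121, -1.329]
ft_force: [0.6, 0.7, 0.0]
grip_width: 0.011
[-0.0007  0.0003 -0.0075] [0.62207787 0.6890643  0.0363582 ]
```

View pics/side1.png

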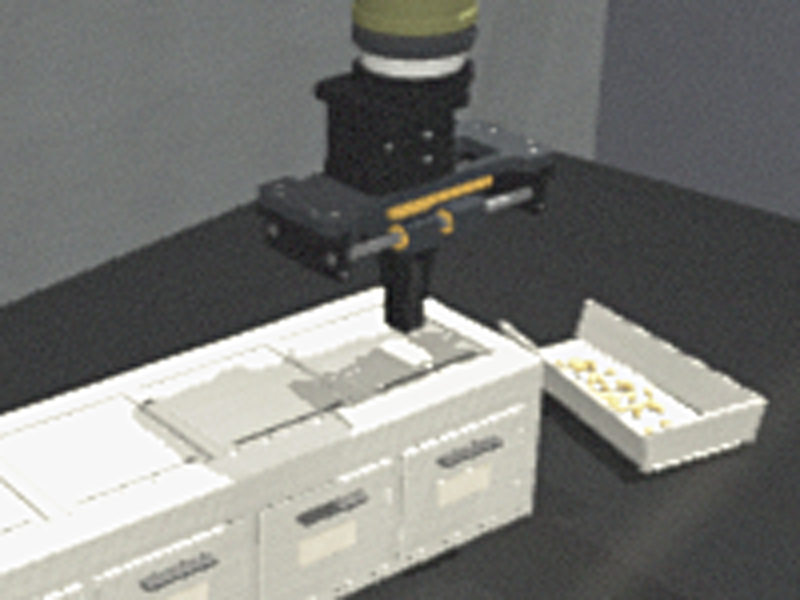

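View pics/scene1.png

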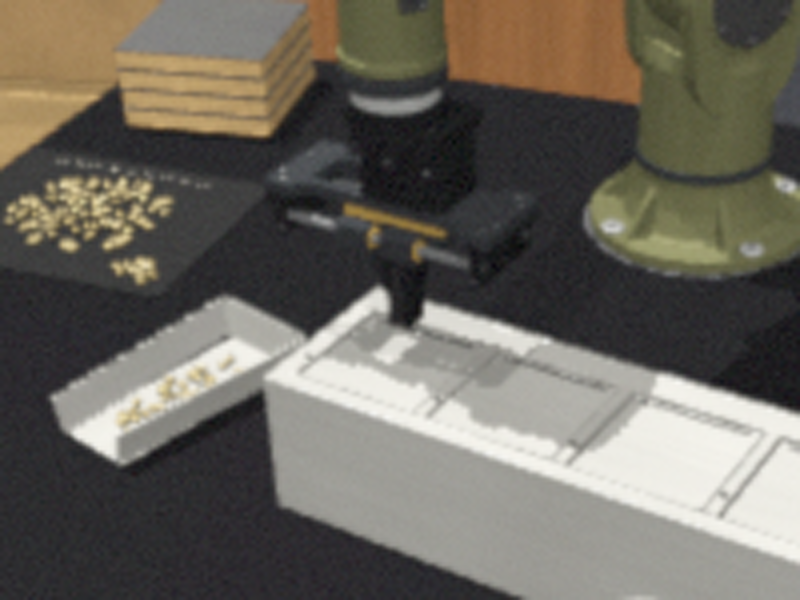

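Both views show the closed fingertips centred in y over flap 4, front half. Now I'll descend to contact.

```bash
python3 -m handwheel '[{"xyz":[0,0,-1.2],"angular":[0,0,0]},{"xyz":[0,0,-0.8],"angular":[0,0,0]},{"xyz":[0,0,0],"angular":[0,0,0]},{"xyz":[0,0,-0.2],"angular":[0,0,0]}]'
python3 -m handwheel '[{"xyz":[0,0,-0.2],"angular":[0,0,0]}]'
python3 -m handwheel '[{"xyz":[0,0,-0.2],"angular":[0,0,0]}]'
```

```text
time: 2.35
position: [0.4895, -0.1055, 0.1211]
tool_rot: [1.33, 1.111, -1.333]
ft_force: [-0.9, 0.1, -0.2]
grip_width: 0.006
time: 2.43
position: [0.4892, -0.1059, 0.1188]
tool_rot: [1.331, 1.111, -1.334]
ft_force: [-1.1, 1.4, 1.7]
grip_width: 0.003
time: 2.52
position: [0.4891, -0.1059, 0.1174]
tool_rot: [1.331, 1.111, -1.335]
ft_force: [-4.8, 2.4, 13.3]
grip_width: 0.003
```

```bash
python3 -m handwheel '[{"xyz":[0,0,0],"angular":[0,0,0]}]'
python3 -m handwheel '[{"xyz":[0,0,-0.1],"angular":[0,0,0]}]'
python3 - <<'E'
from bench import *
from h import *
st=get_state(); print(R.from_rotvec(st["tool_rot"]).as_matrix().round(3),st["joint_positions"].round(3),st["qd"].round(3),st["ft_force"])
E
```

```text
time: 2.6
position: [0.4892, -0.1059, 0.1183]
tool_rot: [1.331, 1.111, -1.335]
ft_force: [-1.8, 0.6, 6.1]
grip_width: 0.005
time: 2.68
position: [0.4892, -0.1059, 0.1182]
tool_rot: [1.33, 1.111, -1.335]
ft_force: [-2.5, 0.3, 6.0]
grip_width: 0.008
[[ 0.005  0.985 -0.172]
 [-0.011 -0.172 -0.985]
 [-1.     0.007  0.01 ]] [ 0.691  0.113 -0.565  1.934  0.079  1.107 -1.649] [-0.005  0.004  0.001 -0.001  0.009 -0.002 -0.008] [-2.53246031  0.25185032  5.99368311]
```

Flap 4 doesn't give: 13 N moved it only about 1 mm, and at 6 N it stays put. It is bolted. Next is flap 3.

```bash
python3 -m handwheel '[{"xyz":[0,0,1.5],"angular":[0,0,0]},{"xyz":[0.5,2.5,1],"angular":[0,0,0]},{"xyz":[0.5,3.2,0],"angular":[0,0,0]},{"xyz":[0.5,3.2,0],"angular":[0,0,0]},{"xyz":[0.5,3,0],"angular":[0,0,0]}]'
python3 -m handwheel '[{"xyz":[0,0,0],"angular":[0,0,0]},{"xyz":[0,0,0],"angular":[0,0,0]}]'
```

```text
time: 3.1
position: [0.5092, 0.0072, 0.145]
tool_rot: [1.34, 1.097, -1.348]
ft_force: [1.0, -0.2, -0.1]
grip_width: 0.003
time: 3.27
position: [0.5103, 0.0157, 0.1459]
tool_rot: [1.336, 1.104, -1.336]
ft_force: [1.2, -0.7, 0.8]
grip_width: 0.006
```

```bash
python3 -m handwheel '[{"xyz":[0,-0.2,-1.2],"angular":[0,0,0]},{"xyz":[0,0,-1],"angular":[0,0,0]},{"xyz":[0,0,0],"angular":[0,0,0]},{"xyz":[0,0,0],"angular":[0,0,0]}]'
python3 -m handwheel '[{"xyz":[0,0,-0.2],"angular":[0,0,0]}]'
python3 -m handwheel '[{"xyz":[0,0,-0.2],"angular":[0,0,0]}]'
```

```text
time: 3.6
position: [0.5098, 0.0114, 0.1209]
tool_rot: [1.336, 1.103, -1.339]
ft_force: [-0.5, 0.3, 0.0]
grip_width: 0.006
time: 3.68
position: [0.5095, 0.0105, 0.1185]
tool_rot: [1.337, 1.102, -1.341]
ft_force: [-0.8, 2.3, 2.7]
grip_width: 0.009
time: 3.77
position: [0.5094, 0.0102, 0.1163]
tool_rot: [1.338, 1.102, -1.342]
ft_force: [-0.4, 1.9, 2.1]
grip_width: 0.003
```

```bash
python3 -m handwheel '[{"xyz":[0,0,-0.2],"angular":[0,0,0]}]'
python3 -m handwheel '[{"xyz":[0,0,-0.2],"angular":[0,0,0]}]'
python3 -m handwheel '[{"xyz":[0,0,-0.2],"angular":[0,0,0]}]'
python3 -m handwheel '[{"xyz":[0,0,-0.2],"angular":[0,0,0]}]'
```

```text
time: 3.85
position: [0.5094, 0.0102, 0.1143]
tool_rot: [1.339, 1.102, -1.342]
ft_force: [-1.0, 1.9, 3.6]
grip_width: 0.005
time: 3.93
position: [0.5094, 0.0103, 0.1125]
tool_rot: [1.34, 1.102, -1.342]
ft_force: [-1.9, 0.7, 2.4]
grip_width: 0.002
time: 4.02
position: [0.5095, 0.0103, 0.1106]
tool_rot: [1.34, 1.102, -1.342]
ft_force: [-0.0, 0.8, 2.7]
grip_width: 0.005
time: 4.1
position: [0.5096, 0.0102, 0.1087]
tool_rot: [1.34, 1.102, -1.342]
ft_force: [-1.6, 0.3, 2.8]
grip_width: 0.007
```

Flap 3 is the free one: it went down 10 mm at about 3 N. Now I'll push it wide open.

```bash
python3 -m handwheel '[{"xyz":[0,0,-0.4],"angular":[0,0,0]},{"xyz":[0,0,-0.4],"angular":[0,0,0]},{"xyz":[0,0,-0.3],"angular":[0,0,0]}]'
python3 -m handwheel '[{"xyz":[0,0,-0.3],"angular":[0,0,0]},{"xyz":[0,0,-0.3],"angular":[0,0,0]}]'
python3 -m handwheel '[{"xyz":[0,0,-0.3],"angular":[0,0,0]},{"xyz":[0,0,0],"angular":[0,0,0]}]'
```

```text
time: 4.35
position: [0.512, 0.0098, 0.0984]
tool_rot: [1.342, 1.097, -1.338]
ft_force: [0.6, 0.3, 5.0]
grip_width: 0.007
time: 4.52
position: [0.5142, 0.0094, 0.0931]
tool_rot: [1.344, 1.093, -1.334]
ft_force: [-0.1, -0.0, 6.4]
grip_width: 0.003
time: 4.68
position: [0.5153, 0.0092, 0.0903]
tool_rot: [1.345, 1.092, -1.333]
ft_force: [-2.2, 1.0, 4.8]
grip_width: 0.004
```

```bash
python3 - <<'E'
from bench import *
from h import *
st=get_state(); print(R.from_rotvec(st["tool_rot"]).as_matrix().round(3),st["joint_positions"].round(3),st["ft_force"].round(1))
for n in("side","scene"):
    d=get_image(n);u=proj([st["position"]],d)[0];a,b=int(u[0])-65,int(u[1])-55
    cv2.imwrite(f"pics/{n}2.png",cv2.resize(d["pixels"][b:b+96,a:a+130],None,fx=6,fy=6,interpolation=cv2.INTER_CUBIC))
E
```

```text
[[ 0.02   0.983 -0.184]
 [-0.014 -0.183 -0.983]
 [-1.     0.022  0.01 ]] [ 0.531  0.183 -0.66   1.936  0.148  1.046 -1.948] [-2.2  1.   4.8]
```

View pics/side2.png

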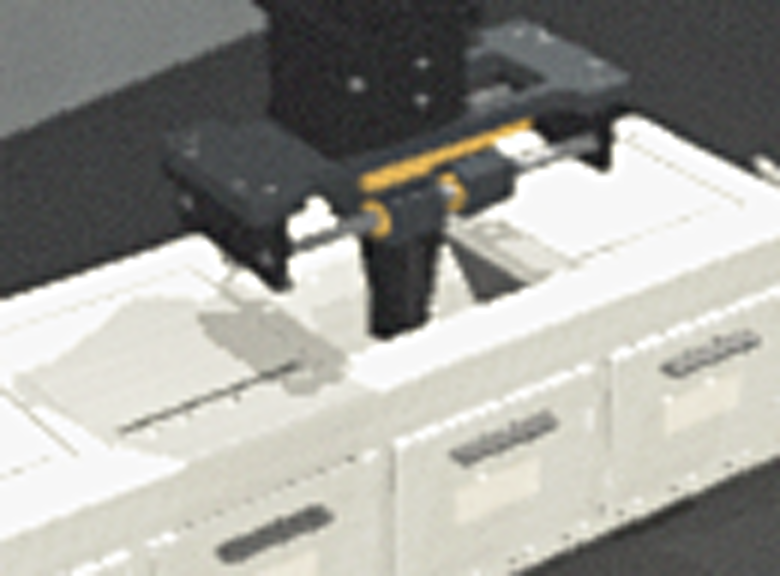

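View pics/scene2.png

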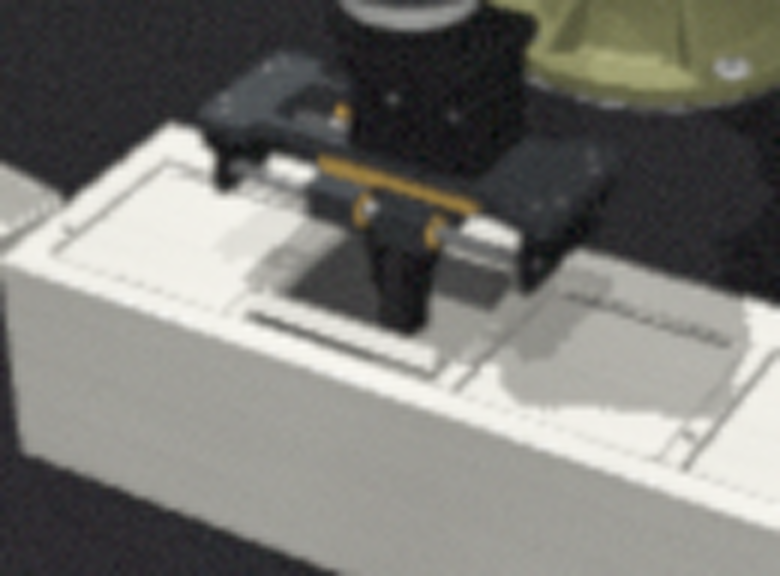

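Both views show flap 3 tipped inward (its tail is raised at scene crop (340,345)), with the fingers inside the opening and the gripper body clear of the rim. Next I'll go a bit deeper and correct the small forward drift and tilt.

```bash
python3 -m handwheel '[{"xyz":[-0.2,0,-0.3],"angular":[0.4,0.6,0]},{"xyz":[-0.2,0,-0.3],"angular":[0.4,0.6,0]}]'
python3 -m handwheel '[{"xyz":[-0.2,0,-0.3],"angular":[0,0,0]},{"xyz":[-0.2,0,-0.3],"angular":[0,0,0]}]'
python3 -m handwheel '[{"xyz":[0,0,-0.1],"angular":[0,0,0]}]'
```

```text
time: 4.95
position: [0.5123, 0.0095, 0.0854]
tool_rot: [1.344, 1.116, -1.342]
ft_force: [-0.4, 0.6, 5.8]
grip_width: 0.002
time: 5.12
position: [0.5099, 0.0092, 0.0799]
tool_rot: [1.346, 1.114, -1.341]
ft_force: [-1.5, -0.1, 5.5]
grip_width: 0.006
time: 5.2
position: [0.5098, 0.0092, 0.0786]
tool_rot: [1.346, 1.114, -1.341]
ft_force: [-1.7, 0.5, 5.3]
grip_width: 0.007
```

```bash
python3 -m handwheel '[{"xyz":[0,0,-0.05],"angular":[0,0,0]},{"xyz":[0,0,-0.05],"angular":[0,0,0]}]'; python3 - <<'E'
from bench import *
from h import *
for n in("side","scene"):
    d=get_image(n); cv2.imwrite(f"pics/{n}3f.png",d["pixels"]); st=get_state();u=proj([st["position"]],d)[0];a,b=int(u[0])-65,int(u[1])-55
    c=cv2.resize(d["pixels"][b:b+96,a:a+130],None,fx=6,fy=6,interpolation=cv2.INTER_CUBIC)
    # overlay model flap at several angles: pins bin x=+.035 (press -.010), tail top edge
    for th,col in((.7,(0,0,255)),(.8,(0,160,0)),(.95,(255,0,0))):
        L=[]
        for y in(-.1075,-.0075):
            p=np.array([.034,y,.1135]); t=p+np.array([.02*np.cos(th)-.005*-np.sin(th)*-1,0,.02*np.sin(th)+.005*np.cos(th)])
            L.append(R.from_euler('z',-.1747).apply(t)+[.5311,.0673,0])
        q=((proj(L,d)-[a,b]+.5)*6).astype(int); cv2.line(c,tuple(map(int,q[0])),tuple(map(int,q[1])),col,1)
    cv2.imwrite(f"pics/{n}3.png",c)
st=get_state();print(st["time"],st["position"].round(4),st["ft_force"].round(1))
E
```

```text
time: 5.37
position: [0.5103, 0.009, 0.0777]
tool_rot: [1.346, 1.113, -1.34]
ft_force: [-1.1, 0.7, 6.4]
grip_width: 0.01
5.4667 [0.5104 0.009  0.0777] [-0.9  0.7  4.9]
```

View pics/scene3.png

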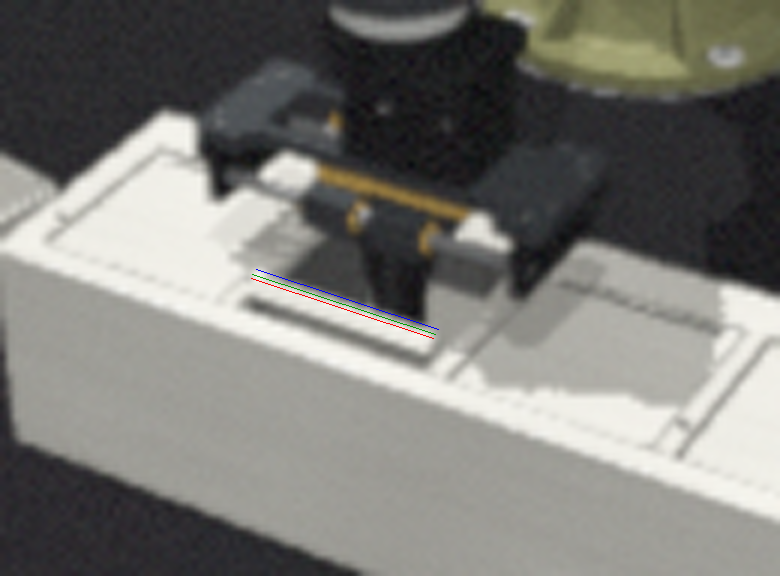

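View pics/scene3f.png

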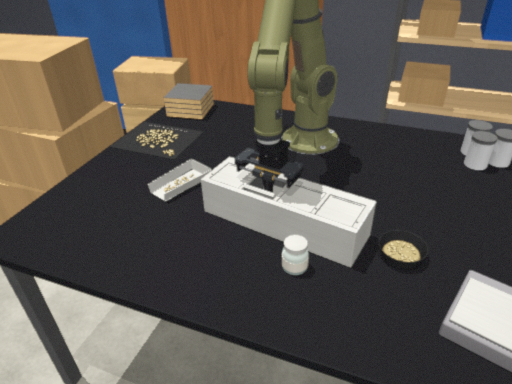

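View pics/side3f.png

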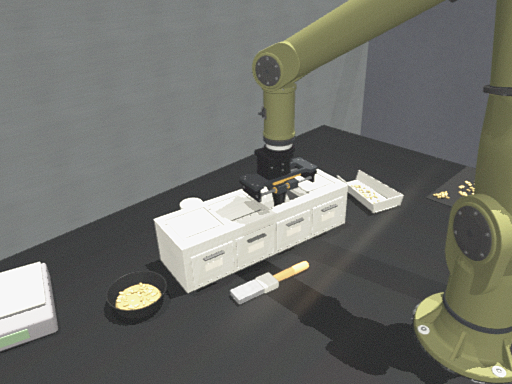

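```bash
python3 -m handwheel '[{"xyz":[0,0,-0.1],"angular":[0,0,0]}]'; python3 -m handwheel '[{"xyz":[0,0,0],"angular":[0,0,0]},{"xyz":[0,0,0],"angular":[0,0,0]},{"xyz":[0,0,0],"angular":[0,0,0]},{"xyz":[0,0,0],"angular":[0,0,0]}]'
```

```text
time: 5.55
position: [0.5108, 0.0089, 0.077]
tool_rot: [1.346, 1.112, -1.339]
ft_force: [-1.6, 0.7, 5.8]
grip_width: 0.003
time: 5.88
position: [0.5108, 0.0089, 0.0769]
tool_rot: [1.346, 1.112, -1.34]
ft_force: [-2.0, 0.6, 6.6]
grip_width: 0.007
```

The pose is stable: the fingertips are 41.5 mm below the shut face and hold the flap with about 6 N. I'm handing in.

```bash
python3 - <<'E'
from bench import *
print(close_job())
st=get_state();print(st["time"],st["position"].round(4),st["ft_force"].round(1))
E
```

```text
the job is handed in; nothing more can be done
None
the job is handed in; nothing more can be done
```

Flap 3 is the free one. I handed the job in at about 5.9 s with the closed fingertips still holding it wide open.

- **Search:** I pressed flap 4 first. It gave only about 1 mm at a peak of 13 N, so it is bolted. Flap 3 then tipped inward at 2–3 N. I did not touch flaps 1 and 2.
- **Opening:** I pushed flap 3 down in small steps. The tips ended about 41 mm below the shut face, which works out to about 0.9 rad. They were steady, with about 6 N pressing back.
- **Checks:** The last pictures show the scoop, dish, jar and brush where they were, and the gripper body clear of the rim.
- **What did not agree:** My attempt to confirm the angle from the flap's raised tail in the picture was inconclusive. The 0.9 rad therefore rests on the fingertip depth and an estimated pin position; the pin estimate is only good to a few mm, so the angle could be nearer 0.85. The tool also drifted a few mm sideways while descending, and I corrected most of that.

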